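# Ready the brush and open the degreaser's safety cap

### The job

Get the chain-cleaning corner ready: first pull the long brush up out of its steel tube, stand it bristles down in the aluminium wash pot and let go of it. Then open the degreaser bottle: press its safety cap down, twist it counter-clockwise (seen from above) while it is down until it comes free, and lift it off. Finish while still holding the cap, level and still, a few centimetres above the open bottle mouth; keep the pot standing, and leave the pressure gauge, the tin and the scraper where they are.

Things in the scene. Friction and masses are not known exactly. Their poses are not given: they have to be found in the camera images.
- brush_grip (a point): Grip point on the axis of the loose cleaning brush, 160 mm above its bristle end, 40 mm below the top of its handle. Brush: 200 mm long, round, wooden handle 14 mm thick here, head (bristles, ferrule) 25 mm in diameter over the lowest 50 mm. It starts upright, bristles down, loose on the holder's floor. z runs up the brush.
- brush_foot (a point): Centre of the flat bristle end of the brush, the lower end of its axis.
- holder_rim (a point): Centre of the upper rim of the brush holder: an upright steel tube, 46 mm outside and 42 mm inside diameter, 95 mm high, inner floor 5 mm above the shelf, on a 72 mm round flange screwed to the shelf (it cannot move).
- pot_floor (a point): Centre of the inner floor (5 mm above the shelf) of the open aluminium wash pot: loose, round, about 0.35 kg, 95 mm high, 80 mm outside and 74 mm inside diameter at the rim, 70 mm inside at the floor. It has no handle and no lid.
- bottle_mouth (a point): Centre of the mouth (rim of the neck) of the white degreaser bottle, 183 mm above the shelf, under the cap at first. Bottle 76 mm in diameter up to 112 mm high, tapering to the neck by 146 mm; a 48 mm collar under the cap at 158 to 161 mm. It sits in a steel bracket (base 104 mm square) screwed to the shelf: neither can move or turn. z is up.
- cap_center (a point): Centre (half-way up, on the axis) of the loose black push-and-turn safety cap on the bottle: round, ribbed side, 50 mm in diameter, 28 mm high (top 14 mm above this point, lower edge 14 mm below). Closed, this point is 2 mm below bottle_mouth and its yaw equals bottle_mouth's.
- cap: The same cap; origin at the centre of its lower edge, z up. Three lugs inside lock it: as it stands it neither turns nor pulls off. Press it down 4 to 5 mm (hard stop at 6; a spring resists with 5 N, rising to 10 N) and, while down, turn it counter-clockwise from above. It lifts off when turned 40 to 80 degrees from closed, best 60; a stop ends the turn near 84.
- gauge: Bystander: tyre pressure gauge, round aluminium body 62 mm in diameter, 25 mm high, lying dial up, with a stem that reaches 79 mm from its centre along its -y. Origin at the centre of its underside. Not to be disturbed.
- tin: Bystander: closed black tin with clip-on lid, 66 x 96 x 34 mm. Origin at the centre of its underside. Not to be disturbed.
- scraper: Bystander: flat red plastic scraper, 150 mm long along its x, 64 mm wide at the blade, 8 mm thick, lying flat. Origin at its underside. Not to be disturbed.
Not all that is in view belongs to the job. Leave any blue look-alike of the cap alone.

How it is judged:
On the way, in this order (a step that is already met when the one before it is completed fails the run):
1. the brush is out of its tube and stands bristles down in the wash pot, let go (z of brush_foot in the frame of pot_floor below 0.025 m and horizontal distance between brush_foot and pot_floor below 0.036 m and z of brush_grip in the frame of pot_floor above 0.09 m and contact force between the fingers and brush below 0.1 N and angle between pot_floor's own z axis and vertical below 0.2 rad), for 0.2 s.
2. the closed cap is pressed down at least 2.5 mm on the neck, not yet turned (z of cap_center in the frame of bottle_mouth below -0.0045 m and horizontal distance between cap_center and bottle_mouth below 0.006 m and angle between the x axis of cap_center and the x axis of bottle_mouth, either way round below 0.35 rad), for 0.05 s.
3. the cap is turned at least 34 degrees past its lock while it is still on the neck (z of cap_center in the frame of bottle_mouth below 0.004 m and horizontal distance between cap_center and bottle_mouth below 0.006 m and angle between the x axis of cap_center and the x axis of bottle_mouth, either way round above 0.6 rad), for 0.05 s.
At the end, for the whole second after the job is handed in: Cap held in the fingers, still, level within 15 degrees, off the bottle, within 30 mm sideways of the mouth, its lower edge 12 to 116 mm above it; brush let go in the wash pot, handle up, bristle end within 25 mm of the pot floor; pot upright within 11 degrees (all of step 1 and z of cap_center in the frame of bottle_mouth between 0.026 and 0.13 m and horizontal distance between cap_center and bottle_mouth below 0.03 m and angle between cap_center's own z axis and vertical below 0.26 rad and contact force between the fingers and cap above 1 N and contact force between cap and bottle below 0.1 N and linear speed of cap below 0.03 m/s); the arm keeps its last pose, push and grip.
It fails at once if the gauge is pushed more than 25 mm from its place (distance of gauge from where it was at the start of the episode above 0.025 m).
It fails at once if the tin is pushed more than 25 mm from its place (distance of tin from where it was at the start of the episode above 0.025 m).
It fails at once if the scraper is pushed more than 25 mm from its place (distance of scraper from where it was at the start of the episode above 0.025 m).
It fails at once if the wash pot is tipped over (angle between pot_floor's own z axis and vertical above 0.7 rad).
It also fails if it takes over 58 s, if anything falls off the work surface, if the arm or the gripper's body presses on something with over 40 N, if the wrist force passes 120 N, or if a joint passes its speed limit or range.

### The arm

A 6-joint arm with a two-finger parallel gripper is mounted at the origin on the work surface. World frame = base frame: x ahead of the robot, y to its left, z up, the work surface at z = 0. Lengths are in m, angles in rad, forces in N, time in s.
With the tool pointing down it reaches from about 0.35 to 0.775 m from the base axis. Payload 7.3 kg.
Tool frame: the origin (TCP) lies midway between the tips of the shut fingers; the grasp point (between the pads) lies 19 mm behind it (bot.hold_point_z is the distance from the TCP to the grasp point, in m); z points along the fingers, y is the direction in which the jaws open and shut (so a half turn about z gives the same grasp; the last joint's range is limited). The gripper opens to 92 mm and grips with 3 to 60 N. Pads are 19 mm wide; open, the fingers measure 130 mm over their backs; the gripper's body (75 mm by 190 mm) begins 47 mm behind the grasp point.
Start: joints at [1.076, 0.342, 1.524, -0, 1.275, -0.146], TCP at [0.179, 0.493, 0.227] pointing down, gripper open.
Joint ranges: [-2.53, 2.53], [-0.77, 2.02], [0.04, 2.7], [-1, 4.14], [0.28, 2.66], [-3.11, 3.11]. Speed limits (rad/s): [2.57, 2.57, 3.14, 3.14, 3.14, 3.14].

### API

Orientations are given as a unit quaternion [w, x, y, z].
In Python, from plant import bot gives the robot as it stands.
- The arm moves only by the tool apply_moves, never from a script. Its argument "increments" is text: rows parted by semicolons, each of 7 numbers parted by spaces: the shift along the tool's x, y, z in mm, then the turn, a rotation vector about the tool's x, y, z in degrees, then the opening, from -1 (shut) to 1 (fully open). A call has 1 to 10 rows; each row is the pose to reach, as a shift and turn from the pose measured when the call began, along the tool's axes at that moment; what a row does not reach only later rows make up. A row lasts 1/8 s, in which the tool goes at most 62.5 mm and 10.7 degrees, less where a joint would pass 70% of its speed; a pose out of reach is approached as far as the arm can. A call with a gripper value outside its range is refused whole. The fingers move at their own pace and stop on an object; the grip force is fixed at half the most. Time passes only in rows, so rows that repeat a pose let the fingers close. It gives the time, the measured TCP pose, the force and the opening at its end, in the units of the state.
- bot.get_obs(): the state, without advancing time (a new reading comes with each control period).
- bot.get_image(name): name is "scene" or "top" or "wrist"; returns a dict with "color" (384x512x3 uint8, red, green, blue), "vfov" (degrees; the focal length in pixels is half the picture's height over the tangent of half this angle, whatever the lens; pixels are square), "cx", "cy" (the principal point, pixels), "distortion" ([k1, k2, p1, p2, k3] as OpenCV has them; the pictures are not rectified), "position" and "rotation" of the camera in the world; the wrist camera has in their place "hand_eye" (4x4, takes a point from camera to tool coordinates, whose origin is the TCP and whose axes are the flange's). Camera axes: x right, y up, looking along -z (the intrinsics and any distortion apply to the point x, -y, -z); pixel columns grow to the right and rows downward; lengths in m; the calibration is good to about 2 mm. A picture is of the moment at which its call begins: read the wrist's pose just before it. There is no depth.
- bot.finish_job(): hands the job in, once; it reports no verdict.
The state is a dict: "time": time; "q": joint angles; "joint_velocities": joint speeds; "tau": joint torques, N m; "ee_pos": TCP position; "tcp_rot": TCP orientation; "wrist_force": force on the tool from outside, world axes, zero at the start; "moment": the same for the moment, N m; "width": opening from 0.0 (shut) to 1.0 (fully open).
Only numpy, scipy, OpenCV 4.12 (cv2) and the standard library are available. Lean on these libraries where they do the work, as an engineer would, in place of code of your own. Each camera call takes 0.05 s, during which the arm holds its last target.

## Working session

There is one attempt and no reset: what is moved stays moved. The work goes in short steps, Python scripts to look and compute and a tool call to move; the robot and the scene stay as the last step left them, time stands still between calls to the robot, and variables do not carry over. Pictures are saved under pics/ and viewed, and the job is handed in when it is done.

Besides the shell and the picture viewer there is one more tool, called after ">>>" as a command line: name --argument value ..., lists and objects as JSON in quotes. apply_moves: Moves the arm, as the interface text tells. Its arguments: {"type":"object","properties":{"increments":{"type":"string"}},"required":["increments"]}

```bash
mkdir -p pics; ls; python3 - <<'E'
from plant import bot
import cv2
print(bot.get_obs(), bot.hold_point_z)
for n in ("scene","top","wrist"):
    d=bot.get_image(n); cv2.imwrite(f"pics/{n}0.png",d["color"][:,:,::-1])
    print(n,{k:v for k,v in d.items() if k!="color"})
E
```

```text
pics
{'time': 0.0, 'q': array([ 1.07602388e+00,  3.42726288e-01,  1.52499761e+00, -3.85092331e-07,
        1.27536654e+00, -1.45996647e-01]), 'joint_velocities': array([ 1.26708309e-03,  6.22380786e-05, -1.84395894e-04,  1.26784432e-04,
       -1.84331166e-04, -2.72913538e-05]), 'tau': array([ 2.75331353e-03, -4.31245387e+01, -2.44218886e+01,  7.18800444e-02,
        5.58816385e-02, -1.55294060e-04]), 'ee_pos': array([0.17920862, 0.49305338, 0.22604987]), 'tcp_rot': array([-2.35674016e-04,  1.73505248e-01,  9.84832660e-01, -7.10839398e-04]), 'wrist_force': array([-0.09052042, -0.31128418, -0.55141418]), 'moment': array([ 0.03418783, -0.0465026 , -0.03728922]), 'width': 0.9979493562129405} 0.0188
scene {'vfov': 52.05400183346262, 'cx': 256.17544041789483, 'cy': 195.9615995976113, 'distortion': array([0.03960679, 0.        , 0.        , 0.        , 0.        ]), 'position': array([1.12214054, 0.52405891, 0.81862302]), 'rotation': array([0.38347586, 0.16504245, 0.38104747, 0.82493035])}
top {'vfov': 48.408557973384966, 'cx': 254.6407823313323, 'cy': 186.35041724214605, 'distortion': array([-0.15870277,  0.        ,  0.        ,  0.        ,  0.        ]), 'position': array([ 0.30611697, -0.01384634,  1.18633462]), 'rotation': array([-0.69832907, -0.07492019,  0.07139295,  0.70825597])}
wrist {'vfov': 64.10408572294828, 'cx': 251.8674978479681, 'cy': 190.3117524991637, 'distortion': array([-0.05855629,  0.        ,  0.        ,  0.        ,  0.        ]), 'hand_eye': array([[-9.42114586e-04,  9.61747355e-01,  2.73936374e-01,
         7.39461465e-02],
       [ 9.99998448e-01,  1.31391278e-03, -1.17377262e-03,
         5.51123704e-04],
       [-1.48880122e-03,  2.73934843e-01, -9.61747101e-01,
        -1.57245719e-01],
       [ 0.00000000e+00,  0.00000000e+00,  0.00000000e+00,
         1.00000000e+00]])}
```

View pics/scene0.png

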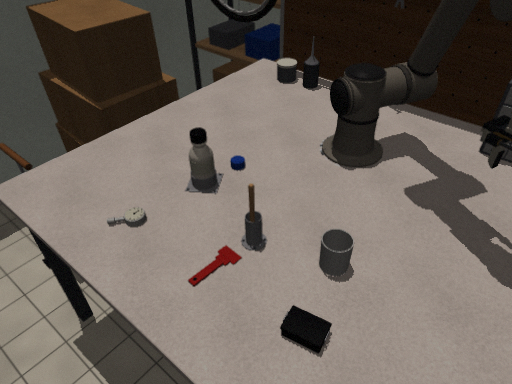

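View pics/top0.png

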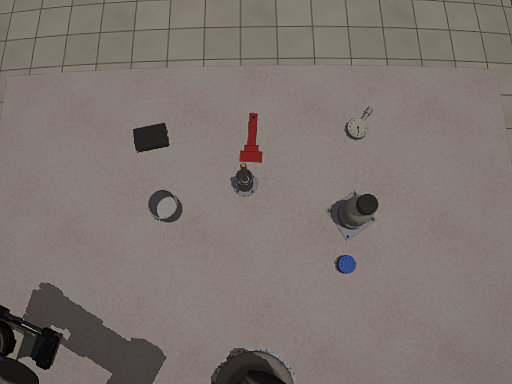

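View pics/wrist0.png

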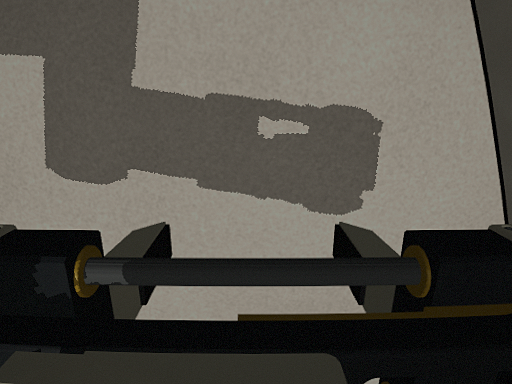

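The scene picture shows these candidates. For the cap: the black cap on the bottle at (198,135), the blue look-alike at (237,162) and the dark bottle at the back at (311,70). For the pot: the open pot at (336,252) and the grey-white jar at the back at (287,70). The brush is in its tube at (252,200). I choose the black cap, the open pot and the brush, and will check them in enlarged crops.

```bash
cat > h.py <<'E'
import numpy as np, cv2
from scipy.spatial.transform import Rotation as R
from scipy.optimize import least_squares
def quat(q): return R.from_quat([q[1],q[2],q[3],q[0]])
def cam(d,obs=None):
    f=192/np.tan(np.radians(d["vfov"])/2)
    K=np.array([[f,0,d["cx"]],[0,f,d["cy"]],[0,0,1]])
    if "hand_eye" in d:
        T=np.eye(4);T[:3,:3]=quat(obs["tcp_rot"]).as_matrix();T[:3,3]=obs["ee_pos"]
        M=T@d["hand_eye"]; Rw=M[:3,:3];p=M[:3,3]
    else: Rw=quat(d["rotation"]).as_matrix();p=np.array(d["position"])
    return dict(K=K,D=np.array(d["distortion"]),Rw=Rw@np.diag([1,-1,-1]),p=p)
def ray(c,uv):
    n=cv2.undistortPoints(np.array([[uv]],float),c["K"],c["D"])[0,0]
    v=c["Rw"]@np.array([n[0],n[1],1]);return c["p"],v/np.linalg.norm(v)
def atz(c,uv,z):
    p,v=ray(c,uv);return p+v*(z-p[2])/v[2]
def proj(c,P):
    P=np.atleast_2d(np.array(P,float)); Rt=c["Rw"].T
    return cv2.projectPoints(P,cv2.Rodrigues(Rt)[0],-Rt@c["p"],c["K"],c["D"])[0][:,0]
def tri(*cu):
    A=np.zeros((3,3));b=np.zeros(3);L=[]
    for c,uv in cu:
        p,v=ray(c,uv);M=np.eye(3)-np.outer(v,v);A+=M;b+=M@p;L.append((p,v))
    x=np.linalg.solve(A,b);return x,[round(1e3*np.linalg.norm(np.cross(x-p,v)),1) for p,v in L]
def circ(x,y,z,r,n=60):
    t=np.linspace(0,2*np.pi,n);return np.c_[x+r*np.cos(t),y+r*np.sin(t),0*t+z]
def crop(im,x0,y0,x1,y1,s,fn):
    cv2.imwrite(fn,cv2.resize(im[y0:y1,x0:x1,::-1],None,fx=s,fy=s,interpolation=cv2.INTER_CUBIC))
E
python3 - <<'E'
from h import *
from plant import bot
import pickle
s=bot.get_image("scene");t=bot.get_image("top");pickle.dump((s,t),open("st.pkl","wb"))
crop(s["color"],180,110,280,210,6,"pics/s1.png")
crop(s["color"],225,175,365,285,5,"pics/s2.png")
crop(t["color"],315,180,390,250,8,"pics/t1.png")
crop(t["color"],140,150,270,230,6,"pics/t2.png")
E
```

```text
(no output)
```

View pics/s1.png

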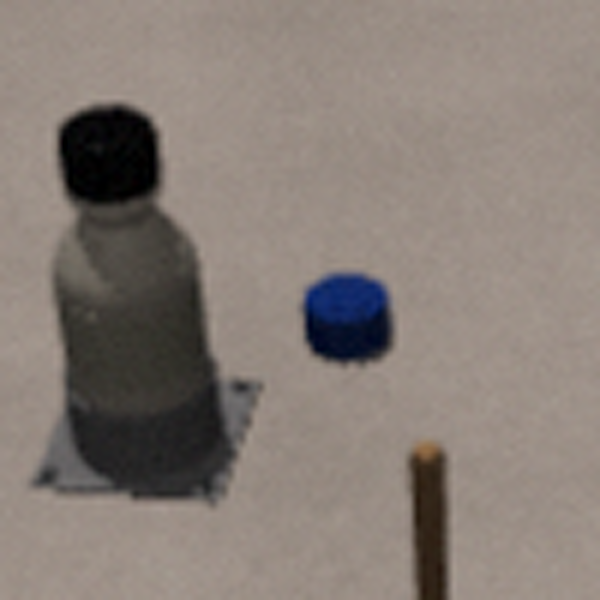

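View pics/s2.png

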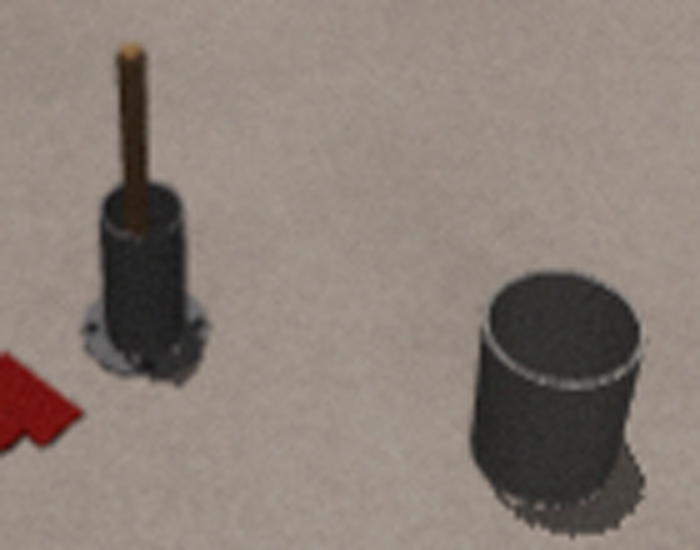

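View pics/t1.png

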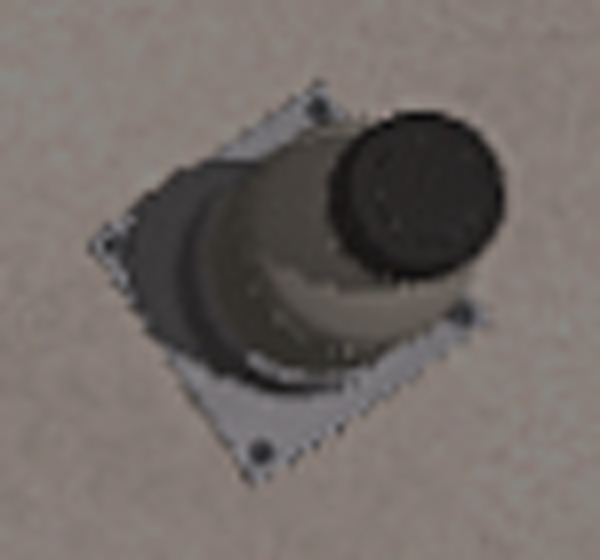

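View pics/t2.png

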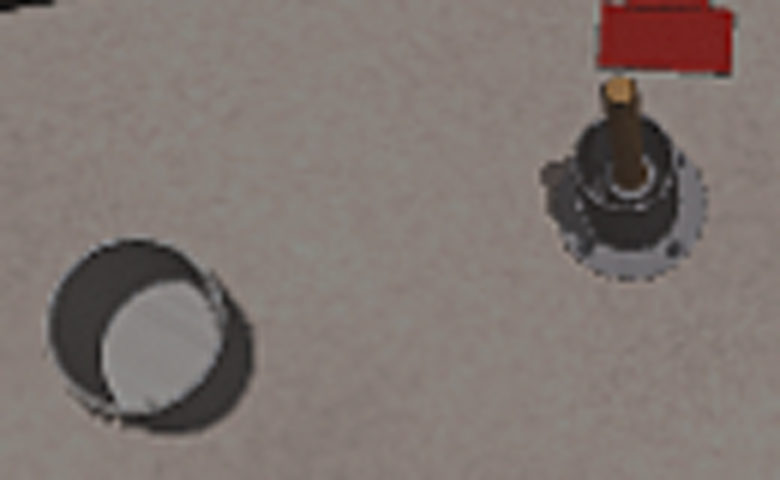

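The crops confirm the choices: the black ribbed cap has its top centre at about (198,131) in scene and (367.6,203.6) in top. The brush top is at (251,184) and (243,165), and the pot rim centre at (337,240) and (162,205).

```bash
python3 - <<'E'
from h import *
import pickle
s,t=pickle.load(open("st.pkl","rb"));cs=cam(s);ct=cam(t)
P={}
for n,a,b in [("captop",(198.1,130.7),(367.6,203.6)),("brushtop",(250.8,184.2),(242.9,164.8)),("holder",(253,216.6),(243.9,176.1)),("potrim",(337.2,240.3),(162.4,204.6)),("bluecap",(237.5,159.5),(346.5,263.5))]:
    x,r=tri((cs,a),(ct,b));print(n,x.round(4),r, np.hypot(*x[:2]).round(3));P[n]=x
# base/bystanders in top, z=0
for n,uv in [("tin",(151,137)),("scraperblade",(251,156)),("scraperend",(253,115)),("gauge",(357,127))]: print(n,atz(ct,uv,0.015).round(3))
print("brush foot in holder seen top", atz(ct,((630+.5)/6-.5+140,(178+.5)/6-.5+150),0.05))
im=[s["color"][:,:,::-1].copy(),t["color"][:,:,::-1].copy()]
for i,c in enumerate((cs,ct)):
    im[i]=cv2.resize(im[i],None,fx=4,fy=4,interpolation=cv2.INTER_CUBIC)
    for n,z,r in [("captop",.195,.025),("captop",.167,.025),("captop",0.112,.038),("holder",.095,.023),("holder",.0,.036),("potrim",.095,.04),("potrim",0,.038),("brushtop",.205,.007)]:
        q=((proj(c,circ(*P[n][:2],z,r))+.5)*4-.5)
        cv2.polylines(im[i],[q.round().astype(int)],True,(0,255,255),1)
cv2.imwrite("pics/o1.png",im[0][110*4:290*4,180*4:365*4]);cv2.imwrite("pics/o2.png",im[1][145*4:255*4,140*4:330*4+240])
E
```

```text
captop [ 0.4698 -0.2791  0.1969] [np.float64(2.0), np.float64(2.0)] 0.546
brushtop [0.5666 0.0155 0.2041] [np.float64(1.7), np.float64(1.7)] 0.567
holder [0.5649 0.0169 0.0928] [np.float64(1.3), np.float64(1.3)] 0.565
potrim [0.4923 0.2317 0.0889] [np.float64(1.5), np.float64(1.5)] 0.544
bluecap [ 0.3342 -0.2563  0.0265] [np.float64(1.5), np.float64(1.5)] 0.421
tin [0.704 0.29  0.015]
scraperblade [ 0.641 -0.     0.015]
scraperend [ 0.765 -0.008  0.015]
gauge [ 0.725 -0.311  0.015]
brush foot in holder seen top [0.56534083 0.01740558 0.05      ]
```

View pics/o1.png

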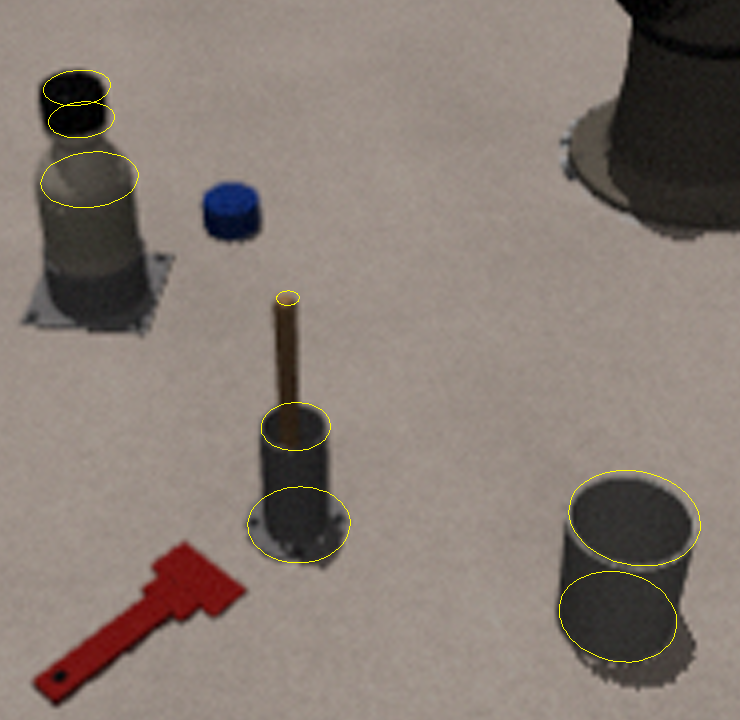

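View pics/o2.png

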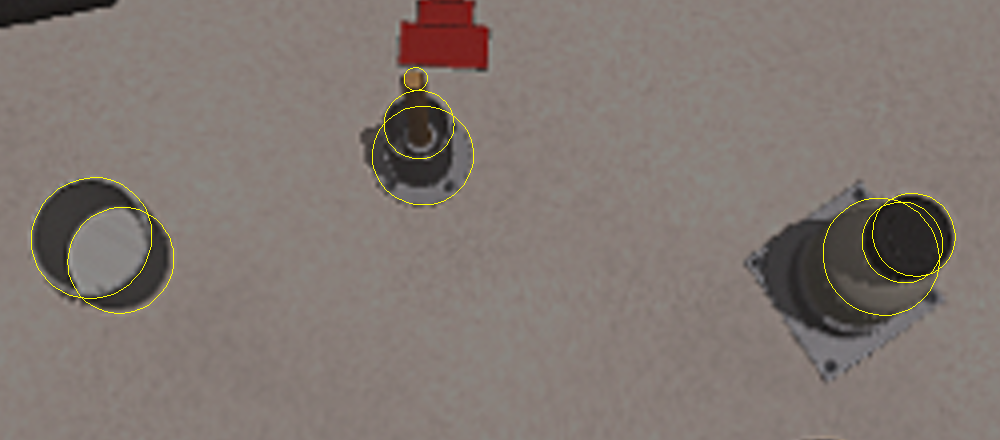

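```bash
cat >> h.py <<'E'
def goto(obs,target=None,yaw=None,level=True):
    """print tool-frame shift mm & turn deg to reach target TCP with tool down and tool-x yaw (deg)"""
    Rc=quat(obs["tcp_rot"]).as_matrix()
    x=Rc[:,0]; y0=np.degrees(np.arctan2(x[1],x[0]))
    if yaw is None: yaw=y0
    c,s_=np.cos(np.radians(yaw)),np.sin(np.radians(yaw))
    Rt=np.array([[c,s_,0],[s_,-c,0],[0,0,-1]])
    rv=np.degrees(R.from_matrix(Rc.T@Rt).as_rotvec())
    if target is not None: print("shift mm",(1e3*Rc.T@(np.array(target)-obs["ee_pos"])).round(1))
    print("turn",rv.round(2),"yaw now",y0.round(2),"tcp",obs["ee_pos"].round(4),"F",obs["wrist_force"].round(2),"w",round(obs["width"],3),"t",round(obs["time"],2),"q6",obs["q"][5].round(2))
E
python3 - <<'E'
from h import *
from plant import bot
goto(bot.get_obs(),[.60,.15,.33])
E
```

```text
shift mm [-512.6 -178.9 -103.5]
turn [-0.04 -0.01  0.  ] yaw now 160.01 tcp [0.1793 0.4932 0.2264] F [ 0.5  -0.72  0.16] w 1.001 t 0.25 q6 -0.15
```

>>> apply_moves --increments "-51 -18 -30 0 0 0 1;-102 -36 -60 0 0 0 1;-154 -54 -80 0 0 0 1;-205 -72 -104 0 0 0 1;-256 -89 -104 0 0 0 1;-308 -107 -104 0 0 0 1;-359 -125 -104 0 0 0 1;-410 -143 -104 0 0 0 1;-461 -161 -104 0 0 0 1;-513 -179 -104 0 0 0 1"

```text
time: 1.5
ee_pos: [0.6014, 0.1485, 0.3304]
tcp_rot: [-0.0, 0.174, 0.985, -0.0]
wrist_force: [1.7, 0.1, 0.8]
width: 0.998
```

```bash
cat >> h.py <<'E'
def snap(name):
    from plant import bot; import pickle
    o=bot.get_obs(); d=bot.get_image("wrist"); pickle.dump((o,d),open(f"{name}.pkl","wb"))
    cv2.imwrite(f"pics/{name}.png",d["color"][:,:,::-1]); return o,d
E
python3 - <<'E'
from h import *
o,d=snap("w1"); goto(o,[.63,.0,.33])
E
```

```text
shift mm [ -77.6 -129.8    0.4]
turn [-0.03 -0.02  0.  ] yaw now 160.02 tcp [0.6014 0.1485 0.3304] F [1.74 0.07 0.84] w 0.998 t 1.5 q6 -1.1
```

View pics/w1.png

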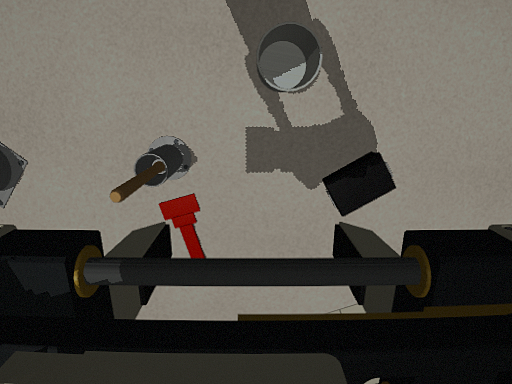

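The wrist view shows the brush in its tube at (150,170), its top at (116,197), and the pot rim centred at about (290,58). I'll shift for a second view.

>>> apply_moves --increments "-26 -43 0 0 0 0 1;-52 -86 0 0 0 0 1;-78 -130 0 0 0 0 1;-78 -130 0 0 0 0 1"

```text
time: 2.05
ee_pos: [0.6339, -0.0093, 0.3283]
tcp_rot: [-0.0, 0.178, 0.984, -0.002]
wrist_force: [0.9, 0.6, 0.3]
width: 1.0
```

```bash
python3 - <<'E'
from h import *
import pickle
o,d=snap("w2"); goto(o)
o1,d1=pickle.load(open("w1.pkl","rb"))
crop(d1["color"],100,10,340,210,3,"pics/w1c.png")
E
```

```text
turn [-0.25  0.04 -0.  ] yaw now 159.45 tcp [ 0.6339 -0.0093  0.3283] F [0.87 0.57 0.32] w 1.0 t 2.05 q6 -1.35
```

View pics/w1c.png

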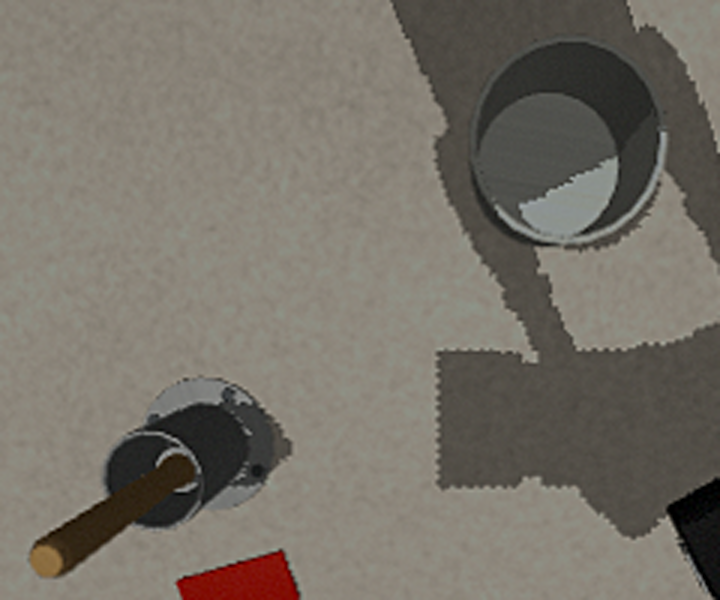

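View pics/w2.png

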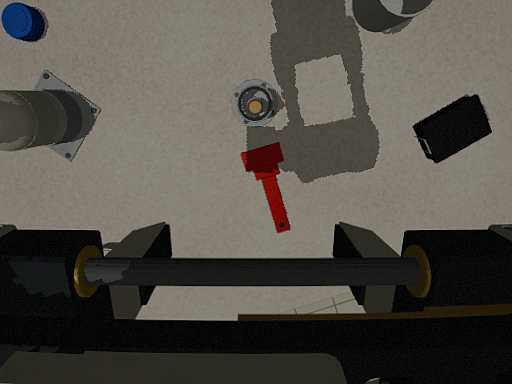

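```bash
python3 - <<'E'
from h import *
import pickle
o,d=pickle.load(open("w2.pkl","rb"))
crop(d["color"],215,65,315,145,7,"pics/w2c.png")
E
```

```text
(no output)
```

View pics/w2c.png

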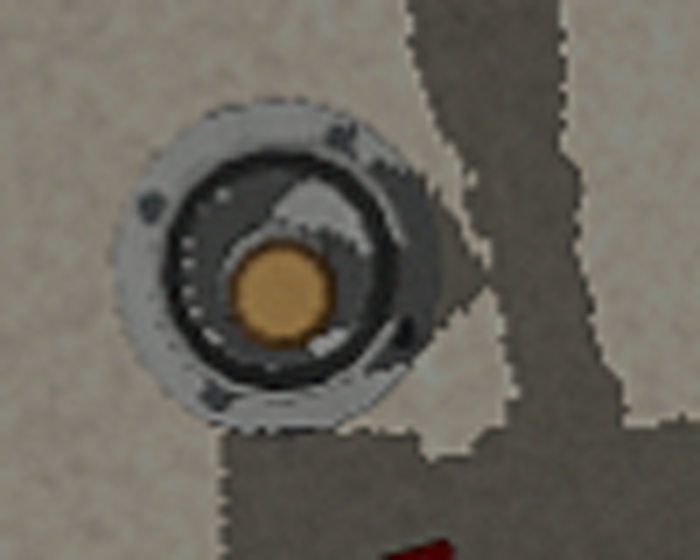

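```bash
python3 - <<'E'
from h import *
import pickle
s,t=pickle.load(open("st.pkl","rb"));cs=cam(s);ct=cam(t)
o1,d1=pickle.load(open("w1.pkl","rb"));o2,d2=pickle.load(open("w2.pkl","rb"))
c1=cam(d1,o1);c2=cam(d2,o2)
print("brush",*tri((c1,(115.3,196.3)),(c2,(255,106.3))))
print("brush all",*tri((cs,(250.8,184.2)),(ct,(242.9,164.8)),(c1,(115.3,196.3)),(c2,(255,106.3))))
print("rim",*tri((c1,(150.8,169.5)),(c2,(254.6,103.1))))
print("pot z.095",atz(c1,(289,57),.095),"tri w/ st",*tri((cs,(337.2,240.3)),(ct,(162.4,204.6)),(c1,(289,57))))
print(atz(c2,(255,106.3),.205),atz(c2,(254.6,103.1),.095))
goto(o2,[.565,.016,.260])
E
```

```text
brush [0.56816098 0.01878577 0.20298609] [np.float64(0.0), np.float64(0.0)]
brush all [0.56758896 0.01737011 0.20400085] [np.float64(2.9), np.float64(2.1), np.float64(1.8), np.float64(1.5)]
rim [0.56548472 0.01999373 0.09137341] [np.float64(0.2), np.float64(0.2)]
pot z.095 [0.49654423 0.23508721 0.095     ] tri w/ st [0.4940662  0.23325329 0.09024439] [np.float64(2.2), np.float64(2.7), np.float64(3.3)]
[0.56816349 0.01878473 0.205     ] [0.56565399 0.02001051 0.095     ]
shift mm [73.4 -0.2 68.3]
turn [-0.25  0.04 -0.  ] yaw now 159.45 tcp [ 0.6339 -0.0093  0.3283] F [0.87 0.57 0.32] w 1.0 t 2.05 q6 -1.35
```

```bash
python3 - <<'E'
from h import *
from plant import bot
goto(bot.get_obs(),[.567,.0185,.154])
E
```

```text
shift mm [ 71.5   1.3 174.5]
turn [-0.19  0.03 -0.  ] yaw now 159.57 tcp [ 0.6337 -0.0071  0.3286] F [-0.38  0.2  -0.47] w 0.998 t 2.1 q6 -1.34
```

>>> apply_moves --increments "35 1 0 0 0 0 1;71.5 1 0 0 0 0 1;71.5 1 40 0 0 0 1;71.5 1 80 0 0 0 1;71.5 1 120 0 0 0 1;71.5 1 150 0 0 0 1;71.5 1 174 0 0 0 1;71.5 1 174 0 0 0 1"

```text
time: 3.1
ee_pos: [0.5655, 0.0198, 0.1531]
tcp_rot: [-0.002, 0.177, 0.984, -0.002]
wrist_force: [-0.1, 0.8, -0.3]
width: 1.002
```

```bash
python3 - <<'E'
from h import *
o,d=snap("w3"); goto(o,[.567,.0185,.154])
E
```

```text
shift mm [-1.9 -0.7 -0.9]
turn [-0.23 -0.2   0.  ] yaw now 159.66 tcp [0.5655 0.0198 0.1531] F [-0.13  0.81 -0.25] w 1.002 t 3.1 q6 -1.31
```

View pics/w3.png

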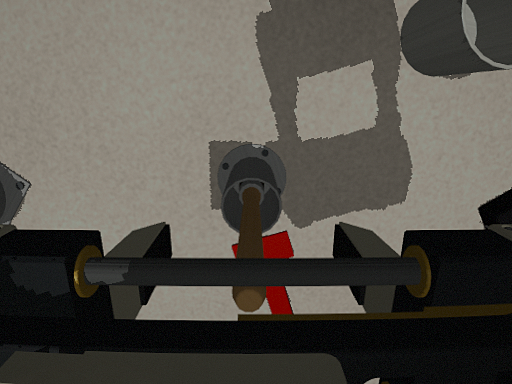

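The brush handle lies centred between the fingers: its top is at (248,300) and the fingers span about 168 to 335. I'll close on it and lift.

>>> apply_moves --increments "0 0 0 0 0 0 -1;0 0 0 0 0 0 -1;0 0 0 0 0 0 -1;0 0 0 0 0 0 -1;0 0 0 0 0 0 -1;0 0 0 0 0 0 -1;0 0 -15 0 0 0 -1;0 0 -40 0 0 0 -1"

```text
time: 4.15
ee_pos: [0.5662, 0.0196, 0.1952]
tcp_rot: [-0.001, 0.177, 0.984, -0.002]
wrist_force: [-0.2, -0.5, 0.3]
width: 0.178
```

```bash
python3 - <<'E'
from h import *
o,d=snap("w4"); goto(o,[.496,.234,.32])
E
```

```text
shift mm [ 140.7  176.1 -125.2]
turn [-0.21 -0.11  0.  ] yaw now 159.65 tcp [0.5662 0.0196 0.1952] F [-0.16 -0.46  0.27] w 0.178 t 4.15 q6 -1.31
```

View pics/w4.png

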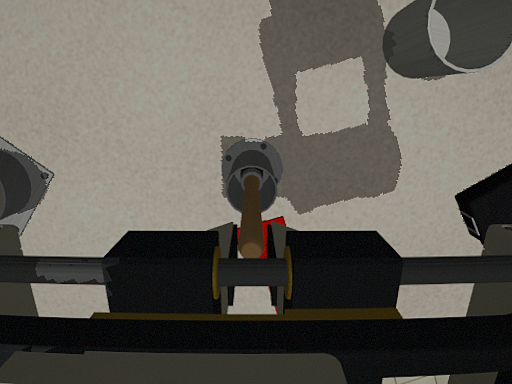

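The handle is held (opening about 16 mm) and rising inside the tube. I'll lift it clear and carry it across.

>>> apply_moves --increments "0 0 -30 0 0 0 -1;0 0 -60 0 0 0 -1;0 0 -90 0 0 0 -1;0 0 -112 0 0 0 -1;30 37 -112 0 0 0 -1;60 75 -112 0 0 0 -1;95 118 -112 0 0 0 -1;122 152 -112 0 0 0 -1;140 175 -112 0 0 0 -1;140 175 -112 0 0 0 -1"

```text
time: 5.45
ee_pos: [0.4966, 0.2343, 0.3108]
tcp_rot: [0.002, 0.175, 0.985, -0.001]
wrist_force: [0.6, -1.6, -1.2]
width: 0.124
```

```bash
python3 - <<'E'
from h import *
from plant import bot
o,d=snap("w5"); goto(o,[.496,.234,.32])
import pickle
s=bot.get_image("scene");t=bot.get_image("top");pickle.dump((s,t),open("st2.pkl","wb"))
a=cv2.resize(s["color"][100:300,240:440,::-1],None,fx=3,fy=3,interpolation=cv2.INTER_CUBIC)
cv2.imwrite("pics/s5.png",a)
crop(t["color"],110,140,250,240,5,"pics/t5.png")
E
```

```text
shift mm [ 0.4 -0.5 -9.2]
turn [-0.08  0.3  -0.  ] yaw now 159.84 tcp [0.4966 0.2343 0.3108] F [ 0.62 -1.62 -1.24] w 0.124 t 5.45 q6 -0.91
```

View pics/w5.png

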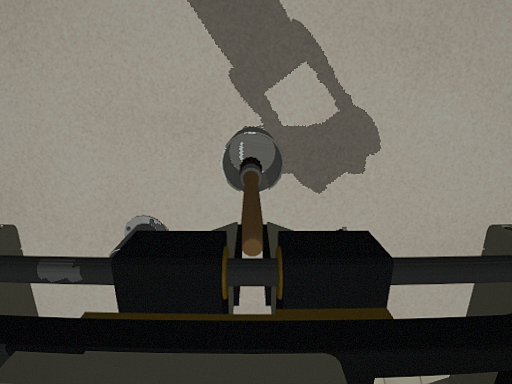

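View pics/s5.png

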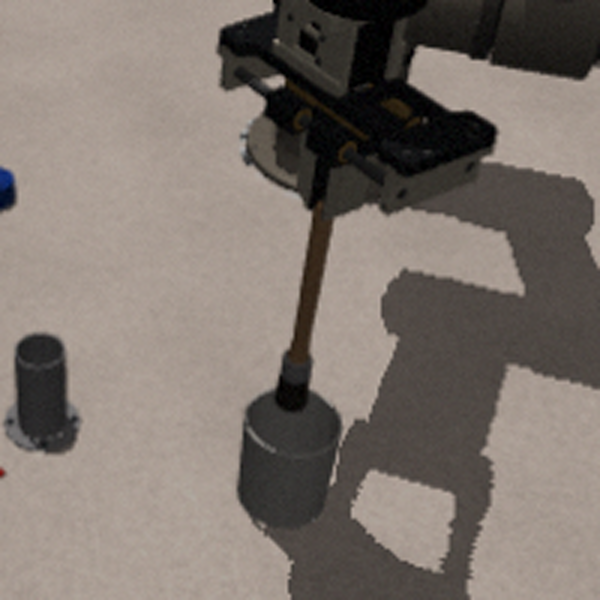

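View pics/t5.png

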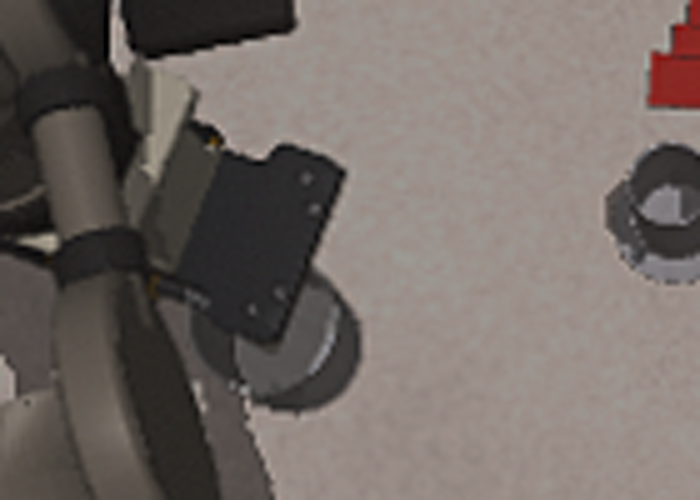

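```bash
python3 - <<'E'
from h import *
import pickle
s,t=pickle.load(open("st2.pkl","rb"));cs=cam(s)
o,d=pickle.load(open("w5.pkl","rb"));c=cam(d,o)
p=o["ee_pos"]
foot=p[2]+.0188-.16-.006  # grasp 6mm above grip point
B=[[p[0],p[1],foot+h] for h in (0,.05,.16,.2)]
print("expected scene",proj(cs,B).round(1).tolist()); print("exp wrist",proj(c,B).round(1).tolist())
crop(s["color"],305,160,365,280,6,"pics/s6.png")
crop(d["color"],205,110,305,265,5,"pics/w6.png")
E
```

```text
expected scene [[341.4, 220.3], [344.1, 204.5], [350.8, 165.5], [353.6, 149.5]]
exp wrist [[251.2, 177.6], [251.0, 191.4], [250.5, 251.1], [250.1, 298.1]]
```

View pics/s6.png

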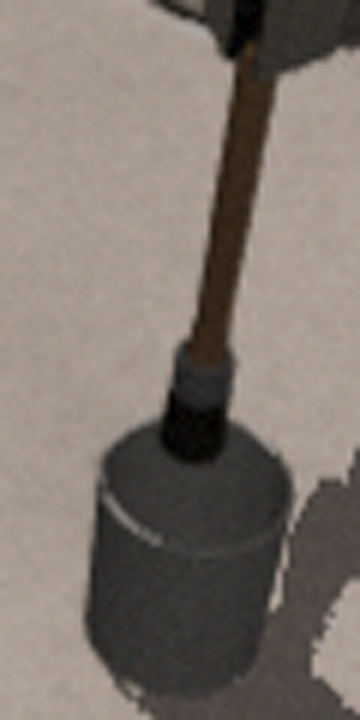

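View pics/w6.png

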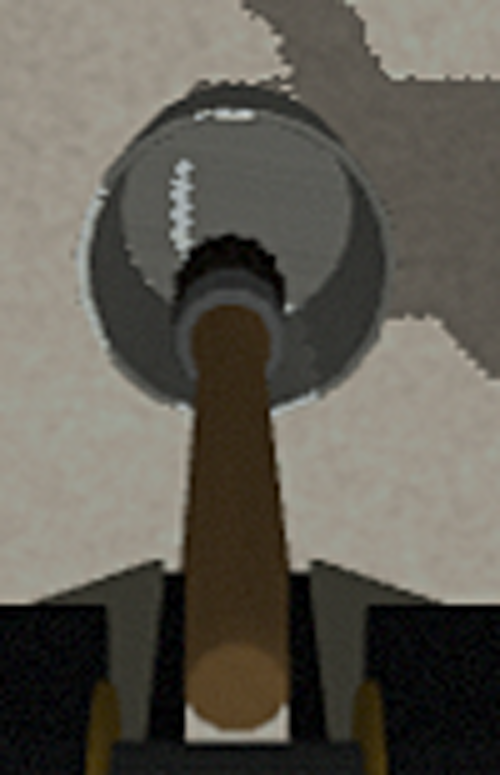

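```bash
python3 - <<'E'
from h import *
import pickle
from plant import bot
s,t=pickle.load(open("st2.pkl","rb"));cs=cam(s)
o,d=pickle.load(open("w5.pkl","rb"));c=cam(d,o)
p=o["ee_pos"]
for dz in (.03,.035,.04,.045,.05):
  foot=p[2]+.0188-.166-dz
  B=[[p[0],p[1],foot+h] for h in (0,.05,.2)]
  print(dz,foot.round(3),proj(cs,B).round(1).tolist(),proj(c,B).round(1).tolist())
print(*tri((cs,(337,235)),(c,(251,167.4))))
# pot rim in wrist crop: x 78..388,y 85..410
print("pot",atz(c,(205+233/5-.4,110+248/5-.4),.095))
# brush top
print(*[atz(c,(252.4,246.6),z).round(4) for z in (.31,.33,.35)])
goto(bot.get_obs())
E
```

```text
0.03 0.134 [[339.9, 229.2], [342.5, 214.1], [351.5, 161.6]] [[251.2, 171.1], [251.1, 182.6], [250.4, 260.6]]
0.035 0.129 [[339.7, 230.6], [342.2, 215.7], [351.2, 163.5]] [[251.2, 170.2], [251.1, 181.2], [250.5, 255.7]]
0.04 0.124 [[339.4, 232.1], [342.0, 217.2], [350.8, 165.5]] [[251.2, 169.2], [251.1, 180.0], [250.5, 251.1]]
0.045 0.119 [[339.2, 233.5], [341.7, 218.7], [350.5, 167.4]] [[251.2, 168.3], [251.1, 178.8], [250.5, 246.7]]
0.05 0.114 [[339.0, 234.9], [341.4, 220.3], [350.2, 169.3]] [[251.2, 167.4], [251.2, 177.6], [250.6, 242.6]]
[0.49754937 0.23194065 0.11145317] [np.float64(2.0), np.float64(2.0)]
pot [0.49056814 0.23643629 0.095     ]
[0.5009 0.2338 0.31  ] [0.4915 0.2372 0.33  ] [0.4821 0.2406 0.35  ]
turn [-0.12  0.32 -0.  ] yaw now 159.62 tcp [0.4977 0.2318 0.3106] F [ 0.63  0.07 -0.41] w 0.123 t 5.6 q6 -0.92
```

The images put the brush vertical but about 46 mm lower in the grip, because the fingers were still closing when I started to lift. The foot is at z≈0.115, above the pot. The grip holds, so I'll lower it gently.

>>> apply_moves --increments "2 0 8 0 0 0 -1;4 0 20 0 0 0 -1;4 0 35 0 0 0 -1;4 0 50 0 0 0 -1;4 0 65 0 0 0 -1;4 0 80 0 0 0 -1;4 0 92 0 0 0 -1;4 0 100 0 0 0 -1;4 0 100 0 0 0 -1"

```text
time: 6.72
ee_pos: [0.4942, 0.2328, 0.21]
tcp_rot: [0.002, 0.177, 0.984, -0.002]
wrist_force: [0.4, 0.0, -1.0]
width: 0.125
```

```bash
python3 - <<'E'
from h import *
from plant import bot
o,d=snap("w7"); goto(o)
s=bot.get_image("scene")
crop(s["color"],290,140,390,280,5,"pics/s7.png")
E
```

```text
turn [-0.16  0.27 -0.  ] yaw now 159.62 tcp [0.4942 0.2328 0.21  ] F [ 0.42  0.03 -1.  ] w 0.125 t 6.72 q6 -0.91
```

View pics/w7.png

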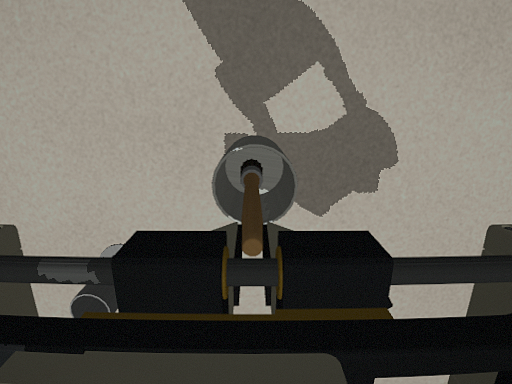

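View pics/s7.png

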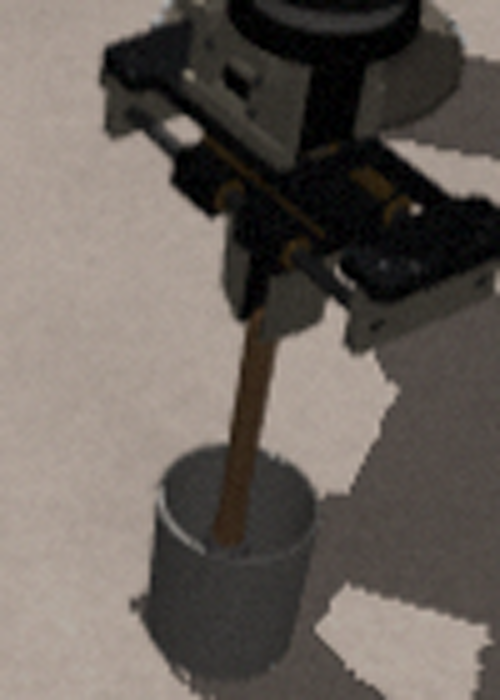

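The head is inside the pot and roughly centred. I'll lower it in small steps until there is floor contact.

>>> apply_moves --increments "0 0 3 0 0 0 -1;0 0 5 0 0 0 -1;0 0 7 0 0 0 -1;0 0 7 0 0 0 -1"

```text
time: 7.32
ee_pos: [0.4946, 0.2329, 0.2038]
tcp_rot: [0.003, 0.177, 0.984, -0.001]
wrist_force: [0.7, -0.0, -1.1]
width: 0.129
```

>>> apply_moves --increments "0 0 2 0 0 0 -1;0 0 4 0 0 0 -1;0 0 4 0 0 0 -1"

```text
time: 7.7
ee_pos: [0.4945, 0.2328, 0.1995]
tcp_rot: [0.002, 0.177, 0.984, -0.002]
wrist_force: [1.7, 0.4, -0.5]
width: 0.124
```

>>> apply_moves --increments "0 0 2 0 0 0 -1;0 0 4 0 0 0 -1;0 0 4 0 0 0 -1"

```text
time: 8.07
ee_pos: [0.4964, 0.2333, 0.1984]
tcp_rot: [0.006, 0.177, 0.984, -0.0]
wrist_force: [-0.2, -0.1, 13.9]
width: 0.125
```

```bash
python3 - <<'E'
from h import *
from plant import bot
o,d=snap("w8"); goto(o)
crop(d["color"],205,110,305,265,5,"pics/w8c.png")
E
```

```text
turn [0.11 0.63 0.  ] yaw now 159.62 tcp [0.4964 0.2333 0.1984] F [-0.17 -0.1  13.88] w 0.125 t 8.07 q6 -0.91
```

View pics/w8c.png

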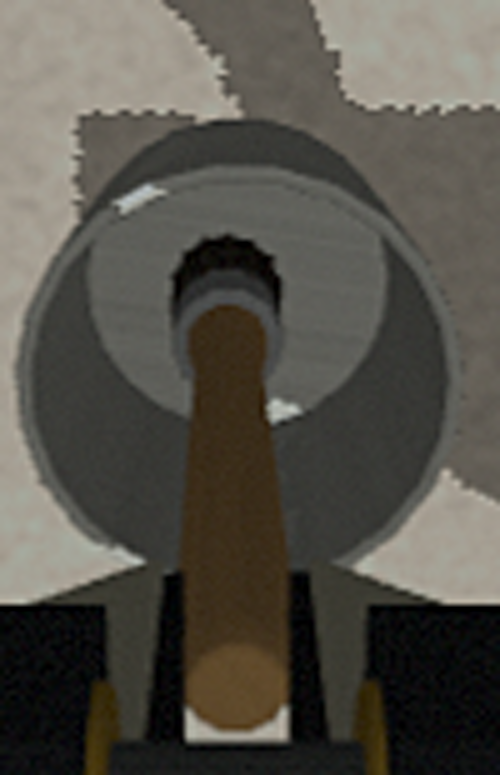

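The brush is on the floor (14 N), upright and centred in the pot. I'll ease up and open.

>>> apply_moves --increments "0 0 -1 0 0 0 -1;0 0 -1 0 0 0 -1;0 0 -1 0 0 0 1;0 0 -1 0 0 0 1;0 0 -1 0 0 0 1;0 0 -1 0 0 0 1;0 0 -1 0 0 0 1;0 0 -1 0 0 0 1"

```text
time: 9.12
ee_pos: [0.4963, 0.2333, 0.1994]
tcp_rot: [0.006, 0.177, 0.984, -0.0]
wrist_force: [0.6, 0.9, 0.3]
width: 0.73
```

```bash
python3 - <<'E'
from h import *
from plant import bot
o,d=snap("w9"); goto(o)
E
```

```text
turn [0.11 0.63 0.  ] yaw now 159.62 tcp [0.4963 0.2333 0.1994] F [0.58 0.86 0.3 ] w 0.73 t 9.12 q6 -0.91
```

View pics/w9.png

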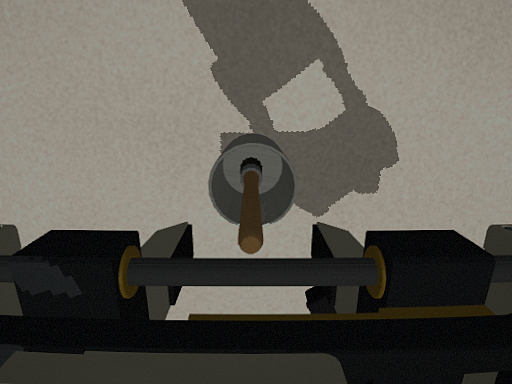

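Brush released and standing upright in the pot, with its top at (250,245). I'll retreat straight up.

>>> apply_moves --increments "0 0 -20 0 0 0 1;0 0 -60 0 0 0 1;0 0 -100 0 0 0 1;0 0 -130 0 0 0 1;0 0 -130 0 0 10 1;0 0 -130 0 0 20 1;0 0 -130 0 0 30 1;0 0 -130 0 0 40 1;0 0 -130 0 0 50 1;0 0 -130 0 0 50 1"

```text
time: 10.42
ee_pos: [0.4949, 0.2336, 0.3294]
tcp_rot: [0.005, 0.576, 0.818, 0.002]
wrist_force: [-0.4, -0.5, -0.2]
width: 0.999
```

```bash
python3 - <<'E'
from h import *
from plant import bot
goto(bot.get_obs(),[.47,-.35,.33],90)
s=bot.get_image("scene")
crop(s["color"],240,100,440,300,3,"pics/s9.png")
E
```

```text
shift mm [-5.410e+02 -2.203e+02  4.000e-01]
turn [ 0.59  0.22 19.71] yaw now 109.71 tcp [0.4949 0.2336 0.3294] F [-0.41 -0.48 -0.19] w 0.999 t 10.43 q6 -0.04
```

View pics/s9.png

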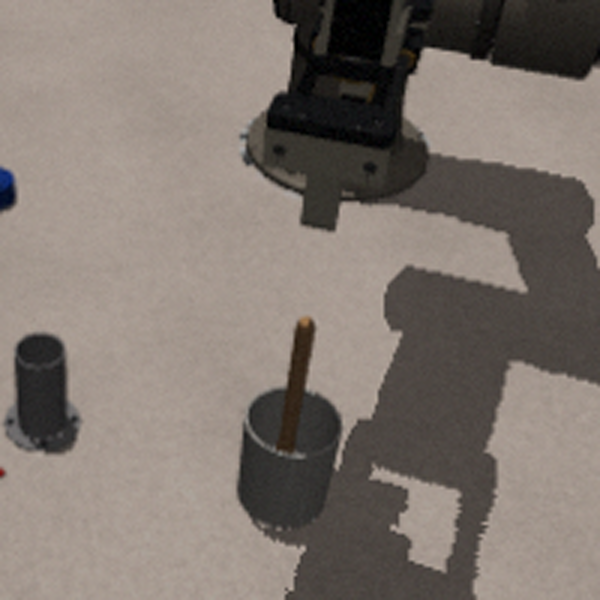

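The brush stands upright in the upright pot, so step 1 looks done. Now to the bottle.

>>> apply_moves --increments "-40 -16 0 0 0 2 1;-95 -39 0 0 0 5 1;-150 -61 0 0 0 8 1;-205 -84 0 0 0 11 1;-260 -106 0 0 0 14 1;-320 -130 0 0 0 17 1;-380 -155 0 0 0 20 1;-435 -178 0 0 0 20 1;-490 -200 0 0 0 20 1;-541 -220 0 0 0 20 1"

```text
time: 11.72
ee_pos: [0.4709, -0.3522, 0.3304]
tcp_rot: [0.005, 0.707, 0.707, 0.003]
wrist_force: [1.0, -0.3, 0.8]
width: 1.0
```

>>> apply_moves --increments "0 0 0 0 0 0 1"

```text
time: 11.85
ee_pos: [0.4699, -0.3557, 0.329]
tcp_rot: [0.004, 0.707, 0.707, 0.003]
wrist_force: [-0.1, 1.2, 0.3]
width: 0.999
```

```bash
python3 - <<'E'
from h import *
o,d=snap("w10"); goto(o,[.47,-.31,.33],90)
E
```

```text
shift mm [45.7  0.  -1.1]
turn [ 0.55  0.1  -0.05] yaw now 89.95 tcp [ 0.4699 -0.3557  0.329 ] F [-0.13  1.24  0.3 ] w 0.999 t 11.85 q6 -0.78
```

View pics/w10.png

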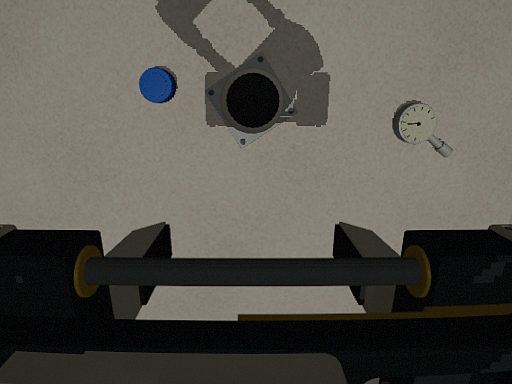

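The black cap is at (253,101), the blue look-alike at (157,85) and the gauge at (416,123). I'll take a second, closer view.

>>> apply_moves --increments "20 0 0 0 0 0 1;40 0 0 0 0 0 1;40 0 0 0 0 0 1;40 0 0 0 0 0 1"

```text
time: 12.4
ee_pos: [0.4706, -0.313, 0.33]
tcp_rot: [0.005, 0.706, 0.708, 0.003]
wrist_force: [0.4, -0.1, -0.0]
width: 0.998
```

```bash
python3 - <<'E'
from h import *
import pickle
o,d=snap("w11"); goto(o)
crop(d["color"],200,100,310,220,5,"pics/w11c.png")
o1,d1=pickle.load(open("w10.pkl","rb"))
crop(d1["color"],200,45,310,155,5,"pics/w10c.png")
E
```

```text
turn [0.61 0.13 0.  ] yaw now 90.12 tcp [ 0.4706 -0.313   0.33  ] F [ 0.43 -0.08 -0.01] w 0.998 t 12.4 q6 -0.73
```

View pics/w11c.png

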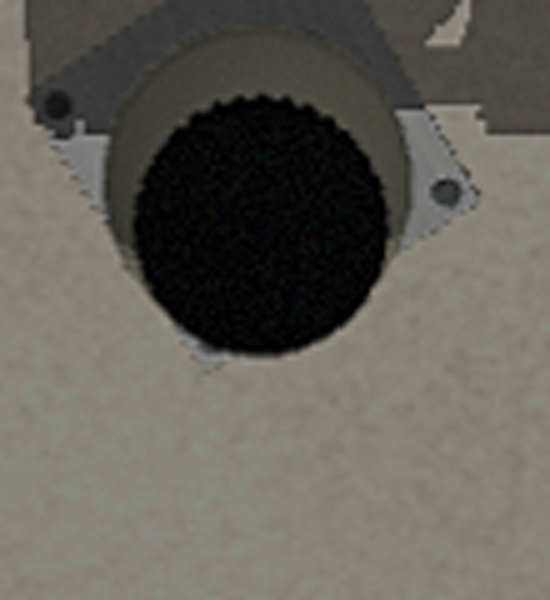

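View pics/w10c.png

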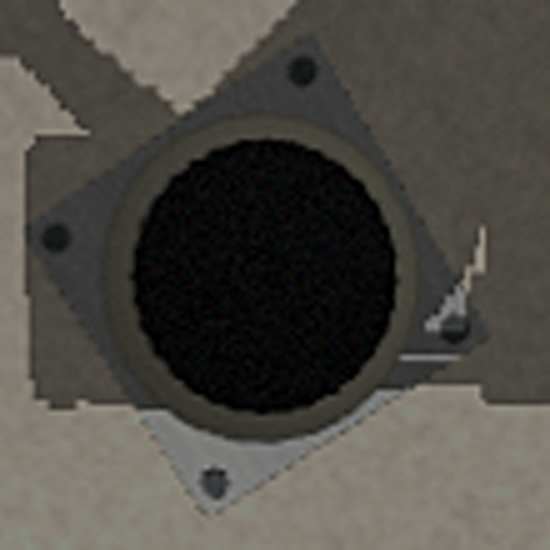

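```bash
python3 - <<'E'
from h import *
import pickle
from plant import bot
o,d=pickle.load(open("w10.pkl","rb"));o1,d1=pickle.load(open("w11.pkl","rb"))
c=cam(d,o);c1=cam(d1,o1)
print(*tri((c,(252.6,99.6)),(c1,(252.0,145.2))))
print(atz(c,(252.6,99.6),.195),atz(c1,(252,145.2),.195))
for n,cc in (("a",c),("b",c1)):
    q=proj(cc,circ(.4705,-.2795,.195,.025));print(n,q.min(0).round(1),q.max(0).round(1))
print("obs a",200+133/5,45+138/5,200+397/5,45+412/5,"b",200+134/5,100+94/5,200+388/5,100+356/5)
goto(bot.get_obs(),[.4705,-.2795,.25],90)
E
```

```text
[ 0.47226635 -0.27771164  0.19031673] [np.float64(0.0), np.float64(0.0)]
[ 0.47216287 -0.27776294  0.195     ] [ 0.47225892 -0.27708915  0.195     ]
a [223.5  72.9] [278.  129.1]
b [223.9 121. ] [276.3 173.3]
obs a 226.6 72.6 279.4 127.4 b 226.8 118.8 277.6 171.2
shift mm [34.1 -0.8 79.7]
turn [0.6  0.11 0.08] yaw now 90.08 tcp [ 0.4705 -0.3135  0.3297] F [ 0.15  0.78 -0.47] w 1.001 t 12.45 q6 -0.73
```

```bash
python3 - <<'E'
from h import *
from plant import bot
goto(bot.get_obs(),[.472,-.2777,.215],90)
E
```

```text
shift mm [ 36.    0.4 114.7]
turn [0.6  0.11 0.08] yaw now 90.08 tcp [ 0.4705 -0.3135  0.3297] F [ 0.15  0.78 -0.47] w 1.001 t 12.45 q6 -0.73
```

>>> apply_moves --increments "18 0.4 0 0.6 0.1 0 1;36 0.4 20 0.6 0.1 0 1;36 0.4 60 0.6 0.1 0 1;36 0.4 100 0.6 0.1 0 1;36 0.4 115 0.6 0.1 0 1;36 0.4 115 0.6 0.1 0 1;36 0.4 115 0.6 0.1 0 1"

```text
time: 13.32
ee_pos: [0.4728, -0.2782, 0.2163]
tcp_rot: [0.001, 0.707, 0.708, 0.0]
wrist_force: [-0.1, 0.0, 0.4]
width: 0.996
```

```bash
python3 - <<'E'
from h import *
o,d=snap("w12"); goto(o,[.472,-.2777,.168],90)
E
```

```text
shift mm [ 0.6 -0.9 48.3]
turn [0.12 0.11 0.08] yaw now 90.08 tcp [ 0.4728 -0.2782  0.2163] F [-0.14  0.02  0.4 ] w 0.996 t 13.32 q6 -0.67
```

View pics/w12.png

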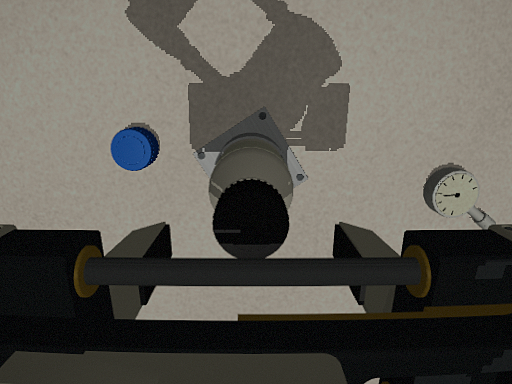

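The cap sits at x 212–289 (centre about 250.5), midway between the fingers. I'll descend around it.

>>> apply_moves --increments "0.6 -0.8 15 0 0 0 1;0.6 -0.8 30 0 0 0 1;0.6 -0.8 42 0 0 0 1;0.6 -0.8 48 0 0 0 1;0.6 -0.8 48 0 0 0 1"

```text
time: 14.0
ee_pos: [0.4719, -0.2776, 0.1677]
tcp_rot: [0.001, 0.707, 0.708, 0.0]
wrist_force: [-0.2, -0.2, 0.5]
width: 1.003
```

>>> apply_moves --increments "0 0 0 0 0 0 -1;0 0 0 0 0 0 -1;0 0 0 0 0 0 -1;0 0 0 0 0 0 -1;0 0 0 0 0 0 -1;0 0 0 0 0 0 -1;0 0 0 0 0 0 -1"

```text
time: 14.88
ee_pos: [0.4719, -0.2777, 0.1679]
tcp_rot: [0.001, 0.707, 0.708, 0.0]
wrist_force: [0.0, 0.7, 0.5]
width: 0.535
```

```bash
python3 - <<'E'
from h import *
o,d=snap("w13"); goto(o,None,90)
E
```

```text
turn [0.09 0.08 0.07] yaw now 90.07 tcp [ 0.4719 -0.2777  0.1679] F [0.02 0.74 0.53] w 0.535 t 14.88 q6 -0.67
```

View pics/w13.png

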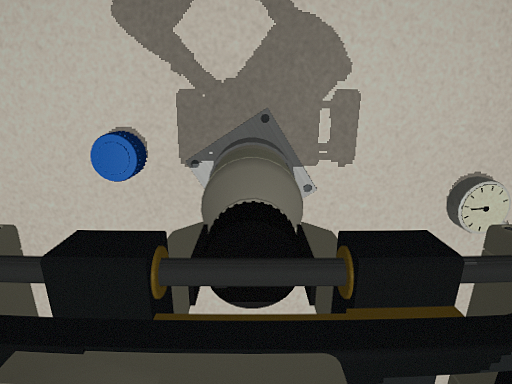

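The fingers have closed on the cap (49 mm). I'll press down slowly.

>>> apply_moves --increments "0 0 0 0 0 0 -1;0 0 0 0 0 0 -1;0 0 1 0 0 0 -1;0 0 2 0 0 0 -1;0 0 3 0 0 0 -1;0 0 4 0 0 0 -1;0 0 4.5 0 0 0 -1;0 0 5 0 0 0 -1;0 0 5 0 0 0 -1"

```text
time: 16.05
ee_pos: [0.472, -0.2777, 0.1638]
tcp_rot: [0.001, 0.707, 0.708, 0.0]
wrist_force: [-2.2, 1.6, 8.2]
width: 0.539
```

```bash
python3 - <<'E'
from h import *
o,d=snap("w14"); goto(o,None,90)
E
```

```text
turn [0.12 0.12 0.08] yaw now 90.07 tcp [ 0.472  -0.2777  0.1638] F [-2.24  1.59  8.25] w 0.539 t 16.05 q6 -0.67
```

View pics/w14.png

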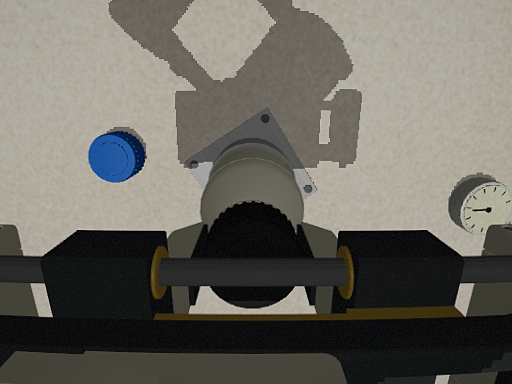

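Down 4.1 mm at 8.2 N. I'll press a bit more.

>>> apply_moves --increments "0 0 1.5 0 0 0 -1;0 0 2 0 0 0 -1;0 0 2 0 0 0 -1"

```text
time: 16.48
ee_pos: [0.472, -0.2777, 0.163]
tcp_rot: [0.002, 0.707, 0.708, 0.0]
wrist_force: [-3.4, 2.6, 10.0]
width: 0.537
```

>>> apply_moves --increments "0 0 1.1 0 0 -4 -1;0 0 1.1 0 0 -10 -1;0 0 1.1 0 0 -16 -1;0 0 1.1 0 0 -22 -1;0 0 1.1 0 0 -28 -1;0 0 1.1 0 0 -34 -1;0 0 1.1 0 0 -40 -1;0 0 1.1 0 0 -40 -1"

```text
time: 17.48
ee_pos: [0.4725, -0.2783, 0.1632]
tcp_rot: [0.003, 0.421, 0.907, -0.001]
wrist_force: [-1.5, 0.6, 8.9]
width: 0.534
```

```bash
python3 - <<'E'
from h import *
o,d=snap("w15"); goto(o,None,150); print(o["moment"])
E
```

```text
turn [ -0.03   0.39 -19.85] yaw now 130.15 tcp [ 0.4725 -0.2783  0.1632] F [-1.5   0.56  8.85] w 0.534 t 17.48 q6 -1.37
[-0.0432029   0.29156474  0.01201726]
```

View pics/w15.png

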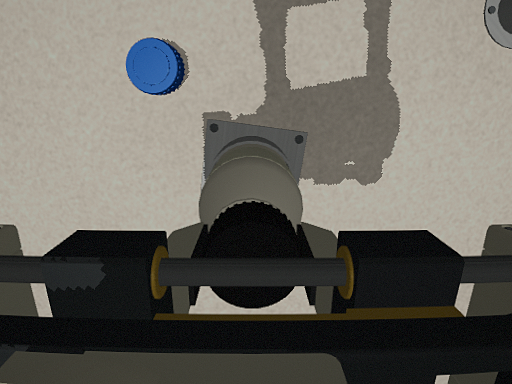

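The moment about z is only 0.01 Nm, so the cap is turning freely with the fingers. I'll finish the turn to about 61° while keeping it pressed.

>>> apply_moves --increments "0 0 1.1 0 0 -5 -1;0 0 1.1 0 0 -11 -1;0 0 1.1 0 0 -17 -1;0 0 1.1 0 0 -21 -1;0 0 1.1 0 0 -21 -1;0 0 1.1 0 0 -21 -1"

```text
time: 18.27
ee_pos: [0.4721, -0.2784, 0.1631]
tcp_rot: [0.003, 0.249, 0.968, -0.002]
wrist_force: [-4.3, 1.6, 9.2]
width: 0.54
```

```bash
python3 - <<'E'
from h import *
from plant import bot
o=bot.get_obs(); goto(o,None,150); print(o["moment"])
E
```

```text
turn [-0.13  0.37  1.11] yaw now 151.11 tcp [ 0.4721 -0.2784  0.1631] F [-4.34  1.55  9.2 ] w 0.54 t 18.27 q6 -1.74
[0.28355287 0.69298491 0.00501756]
```

Turned 61°. Now I'll lift slowly.

>>> apply_moves --increments "0 0 -2 0 0 0 -1;0 0 -5 0 0 0 -1;0 0 -8 0 0 0 -1;0 0 -11 0 0 0 -1;0 0 -14 0 0 0 -1;0 0 -14 0 0 0 -1"

```text
time: 19.02
ee_pos: [0.4719, -0.2784, 0.1772]
tcp_rot: [0.003, 0.249, 0.968, -0.002]
wrist_force: [-0.7, -0.7, -0.0]
width: 0.537
```

>>> apply_moves --increments "0 0 -10 0 0 0 -1;0 0 -20 0 0 0 -1;0 0 -30 0 0 0 -1;0 0 -40 0 0 0 -1;0 0 -50 0 0 0 -1;0 0 -58 0 0 0 -1;0 0 -62 0 0 0 -1;0 0 -62 0 0 0 -1;0 0 -62 0 0 0 -1;0 0 -62 0 0 0 -1"

```text
time: 20.27
ee_pos: [0.4715, -0.278, 0.2388]
tcp_rot: [0.002, 0.249, 0.968, -0.002]
wrist_force: [-0.7, 0.2, -0.9]
width: 0.541
```

```bash
python3 - <<'E'
from h import *
from plant import bot
o,d=snap("w16"); goto(o,[.472,-.278,.24],150)
s=bot.get_image("scene")
crop(s["color"],160,60,400,290,2.5,"pics/s16.png")
E
```

```text
shift mm [-0.4  0.2 -1.2]
turn [-0.14  0.32  1.11] yaw now 151.11 tcp [ 0.4715 -0.278   0.2388] F [-0.65  0.2  -0.9 ] w 0.541 t 20.27 q6 -1.74
```

View pics/w16.png

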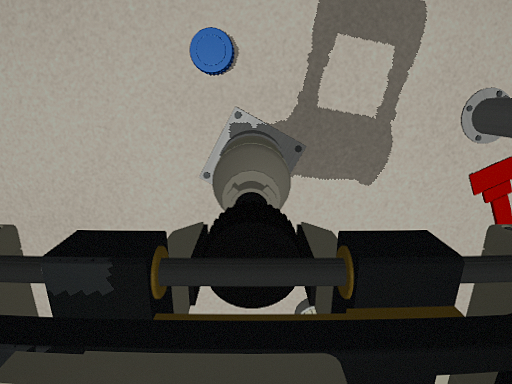

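View pics/s16.png

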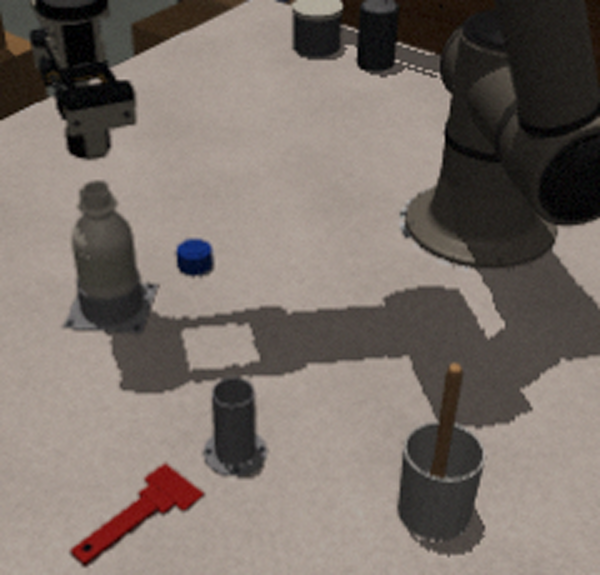

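The scene crop shows the cap held level above the bare neck at (97,185), and the brush upright in the standing pot. Handing in.

```bash
python3 - <<'E'
from plant import bot
o=bot.get_obs(); print(abs(o["joint_velocities"]).max(), o["width"]); print(bot.finish_job())
E
```

```text
0.0026819327821239356 0.5381045932868711
the job is handed in; nothing more can be done
None
```

I moved the brush from its tube to the wash pot and let it go. I then pressed the cap down about 4.9 mm (10 N), turned it about 61° counter-clockwise, lifted it off and handed the job in at about 20 s.

**Last checks:**
- **Cap:** The last pictures show it held level, centred over the bare neck. From the gripper height its lower edge is about 55 mm above the mouth. The grip reads 49 mm and joint speeds are near zero.
- **Brush and pot:** The brush stands upright and free in the standing pot.
- **Bystanders:** I saw no sign of contact. I did not measure the gauge, tin or scraper afterwards, and the tin is outside the last views.

**What disagreed:**
- **Brush grip:** The brush sat about 46 mm lower in the fingers than planned, because I started lifting before they had closed. I saw this in the pictures and corrected the lowering for it.
- **Cap position:** The fixed cameras and the wrist camera differed by about 2–3 mm. I relied on the wrist camera.

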